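Load the condiment tray and slide it into its slotted holder

ROBOT

A 6-joint arm with a two-finger parallel gripper is mounted at the origin on a cart in front of the work surface, level with it; the furniture and walls round the work are solid. World frame = base frame: x ahead of the robot, y to its left, z up, the work surface at z = 0. Lengths are in m, angles in rad, forces in N, time in s.
With the tool pointing down it reaches from about 0.35 to 0.85 m from the base axis. Payload 8.1 kg.
Tool frame: the origin (TCP) lies at the centre of the arm's flange, where the gripper is bolted on; the fingertips stand 186 mm ahead of it and the grasp point (between the pads) lies 167 mm ahead of it; z points along the fingers, y is the line along which they close (so a half turn about z gives the same grasp; the last joint's range is limited). The gripper opens to 93 mm and grips with 3 to 60 N. Pads are 15 mm wide; open, the fingers measure 128 mm over their backs; the gripper's body (75 mm by 188 mm) begins 65 mm behind the grasp point.
Start: joints at [-1.402, 0.13, 1.488, -0, 1.523, -0.085], TCP at [0.151, -0.581, 0.405] pointing down, gripper open.
Joint ranges: [-2.96, 2.96], [-0.89, 2.26], [0.02, 2.5], [-1.34, 4.48], [0, 2.73], [-2.66, 2.66]. Speed limits (rad/s): [2.39, 2.39, 2.79, 3.14, 3.14, 3.14].

INTERFACE

Orientations are given as a rotation vector (axis times angle).
In Python, from plant import robot gives the robot as it stands.
- The arm moves only by the tool apply_moves, never from a script. Its argument "series" is a list of rows, each a list of 2 entries, a list of its own where there are three numbers: the shift along the tool's x, y, z in mm, then the turn, a rotation vector about the tool's x, y, z in rad. A call has 1 to 12 rows; each row shifts and turns the commanded pose from where the row before left it, along the tool's axes as they then stand; what a row does not reach is not made up. A row lasts 1/12 s, in which the tool goes at most 41.7 mm and 7.16 degrees, less where a joint would pass 70% of its speed; a pose out of reach is approached as far as the arm can. A call is refused whole if a number of a shift passes 41.7 or a number of a turn 0.125, either way. A call with a gripper value outside its range is refused whole. "claw" is the opening, from 0 (shut) to 1 (fully open), set as the call begins (left out, the last holds). The fingers move at their own pace and stop on an object; "newtons" is the grip in N (left out, the last holds). Time passes only in rows, so rows that do not move let the fingers close. It gives the time, the measured TCP pose, the force, the opening and the grip force at its end, in the units of the state.
- robot.read_state(): the state, without advancing time (a new reading comes with each control period).
- robot.read_camera(name): name is "scene" or "top" or "wrist"; returns (picture, depth): 420x560x3 uint8, blue, green, red; 420x560 float32, m along the optical axis (not along the pixel's ray), 0 where there is no reading.
- robot.calibration(name): a dict with "fx", "fy", "cx", "cy" (pixels), "D" ([k1, k2, p1, p2, k3] as OpenCV has them; the pictures are not rectified), "extrinsics" (4x4, takes a point from world to camera coordinates). Camera axes: x right, y down, z forward; pixel columns grow to the right and rows downward; lengths in m; the calibration is good to about 2 mm. A picture is of the moment at which its call begins: read the wrist's pose just before it. calibration takes no time and is no camera call; for the wrist camera it gives the pose at the moment of the call.
- robot.close_job(): hands the job in; it is judged then, once.
The state is a dict: "t": time; "q": joint angles; "dq": joint speeds; "joint_torque": joint torques, N m; "tool_pos": TCP position; "orientation": TCP orientation; "force": force on the tool from outside, world axes, zero at the start; "wrist_torque": the same for the moment, N m; "opening": finger opening in m; "gripper_force": force on a finger pad.
Only numpy, scipy, OpenCV 4.12 (cv2) and the standard library are available. Lean on these libraries where they do the work, as an engineer would, in place of code of your own. Each camera call takes 0.05 s, during which the arm holds its last target. There are 200 camera calls.

TASK

Stand the honey jar (the jar in front of the holder's mouth) upright in the empty compartment of the metal tray, beside the jar that is already there. Then carry the loaded tray over, keeping it level, and slide it into the slots of the wooden holder from the open mouth until it is fully home against the back stop, and let go. Keep both jars upright, and do not shift the pepper mill, the salt shaker or the mug.

Things in the scene. Friction and masses are not known exactly. Their poses are not given: they have to be found in the camera images.
- honey_mid (a point): Centre (half-way up) of the honey jar: round glass jar with a yellow-orange screw lid, 58 mm diameter (glass and lid), 90 mm tall, upright axis z, loose, 0.15 to 0.29 kg. It stands on the worktop in front of the holder's mouth, in the tray's way.
- chutney_mid (a point): Centre (half-way up) of the other jar, squat with a grey lid: 68 mm diameter, 85 mm tall, loose, 0.15 to 0.29 kg. It already stands in one of the tray's two compartments; the other compartment is the empty one. It need not be handled.
- tray_handle (a point): Middle of the aluminium tray's handle bar, 120 mm above the tray's underside; axes: x along the tray's length, y along the bar, z up. Bar 14 x 14 mm, 104 mm long, fixed, across the tray's middle on flat posts at y = +-50 mm. Tray loose, 0.25 kg, on the glass hob (top 4.5 mm above the worktop), turned any way; same both ways round, either end may go in first.
- tray: The same tray; origin mid-underside, axes as its handle's. 210 mm long (x), trough 110 mm wide, 24 mm deep, floor and walls 4 mm. A rib 16 mm high under the handle parts it into two compartments, 99 x 102 mm, centred at x = +-52 mm; one holds the grey-lidded jar. Flanges along both long sides: 138 mm over both, 6 mm thick, underside 18 mm above the tray's underside.
- holder_seat (a point): Where the middle of the handle bar lies when the tray is fully home on the runners: 142 mm above the worktop. Axes of the holder: x is the way the tray slides in, z up; the tray's x then lies along it, either sense. Fixed wooden holder, open above, 182 mm wide, sides 62 mm tall; back stop at x = +105 mm, slots from x = -105 mm, flared steel mouth out to x = -135 mm.
- holder: The same holder; origin on the worktop below the seat, same axes. Along each side is a slot for the tray's flange: runner below (top at z = 40 mm, inner edge y = +-60 mm), steel lip above (underside z = 54 mm, inner edge y = +-62 mm), board at y = +-73 mm. Play 8 mm in height, 4 mm to each side. The lips bar the tray from above: it goes in lengthwise from the mouth.
- mill_mid (a point): Centre of the wooden pepper mill, 58 mm diameter, 150 mm tall, standing loose beside the way into the holder. To be left alone.
- salt_mid (a point): Centre of the salt shaker, 44 mm diameter, 90 mm tall, standing loose on the other side of the way in. To be left alone.
- mug_mid (a point): Centre of the purple mug, 80 mm diameter (110 mm with handle), 89 mm tall, standing on the hob beyond the tray. To be left alone.
Things that resemble listed ones, but are neither listed nor needed, are in the scene too. Leave any red look-alike of the part that bears honey_mid alone. Of the things that look like the part that bears mill_mid, take the one that is farthest to the robot's left at the start.

How it is judged:
On the way, in this order (a step that is already met when the one before it is completed fails the run):
1. both jars stand upright in the tray, honey jar released, while the tray is still outside the holder (y of honey_mid in the frame of tray_handle between -0.055 and 0.055 m and x of honey_mid in the frame of tray_handle between -0.105 and 0.105 m and z of honey_mid in the frame of tray_handle between -0.079 and -0.063 m and angle between each of honey_mid, chutney_mid's own z axis and vertical below 0.15 rad and y of chutney_mid in the frame of tray_handle between -0.055 and 0.055 m and x of chutney_mid in the frame of tray_handle between -0.105 and 0.105 m and z of chutney_mid in the frame of tray_handle between -0.0815 and -0.0655 m and distance between honey_mid and chutney_mid above 0.06 m and contact force between honey and the fingers below 0.2 N and x of tray_handle in the frame of holder_seat below -0.2 m), for 0.2 s.
2. the loaded tray's leading end has entered the slots, level, from the mouth (y of honey_mid in the frame of tray_handle between -0.055 and 0.055 m and x of honey_mid in the frame of tray_handle between -0.105 and 0.105 m and z of honey_mid in the frame of tray_handle between -0.079 and -0.063 m and angle between each of honey_mid, chutney_mid's own z axis and vertical below 0.15 rad and y of chutney_mid in the frame of tray_handle between -0.055 and 0.055 m and x of chutney_mid in the frame of tray_handle between -0.105 and 0.105 m and z of chutney_mid in the frame of tray_handle between -0.0815 and -0.0655 m and distance between honey_mid and chutney_mid above 0.06 m and x of tray_handle in the frame of holder_seat between -0.19 and -0.02 m and y of tray_handle in the frame of holder_seat between -0.012 and 0.012 m and z of tray_handle in the frame of holder_seat between -0.008 and 0.012 m and angle between the x axis of tray_handle and the x axis of holder_seat, either way round below 0.1 rad), for 0.1 s.
At the end, for the whole second after the job is handed in: The tray lies on the holder's runners, fully home (handle within 7 mm of its seat lengthwise, 8 mm sideways, 5 mm in height, 0.05 rad in line and level); both jars stand upright (0.15 rad) in it; all at rest; mill, shaker and mug within 30 mm of their starts and upright (x of tray_handle in the frame of holder_seat between -0.007 and 0.007 m and y of tray_handle in the frame of holder_seat between -0.008 and 0.008 m and z of tray_handle in the frame of holder_seat between -0.005 and 0.005 m and angle between the x axis of tray_handle and the x axis of holder_seat, either way round below 0.05 rad and angle between tray_handle's own z axis and vertical below 0.05 rad and y of honey_mid in the frame of tray_handle between -0.055 and 0.055 m and x of honey_mid in the frame of tray_handle between -0.105 and 0.105 m and z of honey_mid in the frame of tray_handle between -0.079 and -0.063 m and angle between each of honey_mid, chutney_mid's own z axis and vertical below 0.15 rad and y of chutney_mid in the frame of tray_handle between -0.055 and 0.055 m and x of chutney_mid in the frame of tray_handle between -0.105 and 0.105 m and z of chutney_mid in the frame of tray_handle between -0.0815 and -0.0655 m and distance between honey_mid and chutney_mid above 0.06 m and linear speed of each of tray, honey, chutney below 0.02 m/s and distance of each of mill_mid, salt_mid, mug_mid from where it was at the start of the episode below 0.03 m and angle between each of mill_mid, salt_mid, mug_mid's own z axis and vertical below 0.2 rad); the robot touches nothing.
It fails at once if the tray is tipped (more than 0.35 rad) (angle between tray_handle's own z axis and vertical above 0.35 rad).
It fails at once if a jar tips over (more than 0.6 rad) (angle between any of honey_mid, chutney_mid's own z axis and vertical above 0.6 rad).
It fails at once if the pepper mill is shifted more than 30 mm or tipped (distance of mill_mid from where it was at the start of the episode above 0.03 m or angle between mill_mid's own z axis and vertical above 0.35 rad).
It fails at once if the salt shaker is shifted more than 30 mm or tipped (distance of salt_mid from where it was at the start of the episode above 0.03 m or angle between salt_mid's own z axis and vertical above 0.35 rad).
It fails at once if the purple mug is shifted more than 30 mm or tipped (distance of mug_mid from where it was at the start of the episode above 0.03 m or angle between mug_mid's own z axis and vertical above 0.35 rad).
It also fails if it takes over 72 s, if anything falls off the work surface, if the arm or the gripper's body presses on something with over 40 N, if the wrist force passes 120 N, or if a joint passes its speed limit or range.

## Working session

There is one attempt and no reset: what is moved stays moved. The work goes in short steps, Python scripts to look and compute and a tool call to move; the robot and the scene stay as the last step left them, time stands still between calls to the robot, and variables do not carry over. Pictures are saved under pics/ and viewed, at most 10 in all, crops included, and the job is handed in when it is done.

Besides the shell and the picture viewer there is one more tool, called after "Request:" in YAML: its name, and indented under it one key for each argument. apply_moves: Moves the arm, as the interface text tells. Its arguments: {"type":"object","properties":{"series":{"type":"array"},"claw":{"type":"number"},"newtons":{"type":"number"}},"required":["series"]}

```bash
ls; mkdir -p pics
cat > h.py <<'E'
import numpy as np, cv2
from plant import robot
def cam(name):
    c=robot.calibration(name); im,d=robot.read_camera(name); return im,d,c
def cloud(d,c):
    K=np.array([[c['fx'],0,c['cx']],[0,c['fy'],c['cy']],[0,0,1.]]); H,W=d.shape
    u,v=np.meshgrid(np.arange(W),np.arange(H))
    p=cv2.undistortPoints(np.stack([u,v],-1).reshape(-1,1,2).astype(np.float64),K,np.array(c['D'],float)).reshape(H,W,2)
    P=np.dstack([p[...,0]*d,p[...,1]*d,d]); E=np.array(c['extrinsics'])
    P=(P-E[:3,3])@E[:3,:3]; P[d<=0]=np.nan
    return P
E
python3 - <<'E'
from h import *
for n in('scene','top'):
    im,d,c=cam(n); cv2.imwrite(f'pics/{n}0.png',im); np.savez(f'{n}0.npz',im=im,P=cloud(d,c)); print(n,np.array(c['extrinsics']).round(3).tolist(),c['fx'],np.mean(d>0))
print(robot.read_state())
E
```

```text
pics
scene [[0.712, -0.702, -0.009, -0.432], [-0.337, -0.33, -0.882, 0.269], [0.616, 0.631, -0.472, 1.243], [0.0, 0.0, 0.0, 1.0]] 536.7870745934815 0.9959736394557823
top [[-0.019, -1.0, -0.025, -0.038], [-0.992, 0.022, -0.123, 0.54], [0.124, 0.022, -0.992, 1.15], [0.0, 0.0, 0.0, 1.0]] 521.1333521592748 0.9959481292517007
{'t': 0.1, 'q': array([-1.40242182e+00,  1.31087392e-01,  1.48917056e+00,  7.12364613e-06,
        1.52300171e+00, -8.54039904e-02]), 'dq': array([-0.00016983, -0.00107788, -0.00227989, -0.00118398, -0.00185549,
       -0.00029078]), 'joint_torque': array([ 1.46306033e-03, -5.61340249e+01, -4.93097520e+01,  7.71715539e-02,
        2.91189761e-02, -5.46853084e-05]), 'tool_pos': array([ 0.1506239 , -0.58057315,  0.40379095]), 'orientation': array([-3.11468296e+00, -3.97354111e-01,  9.73804737e-05]), 'force': array([ 0.54731166, -0.20876778, -0.51823392]), 'wrist_torque': array([-0.00690203, -0.01033326,  0.03159616]), 'gripper_force': 0.0, 'opening': 0.09308153474007408}
```

View pics/scene0.png

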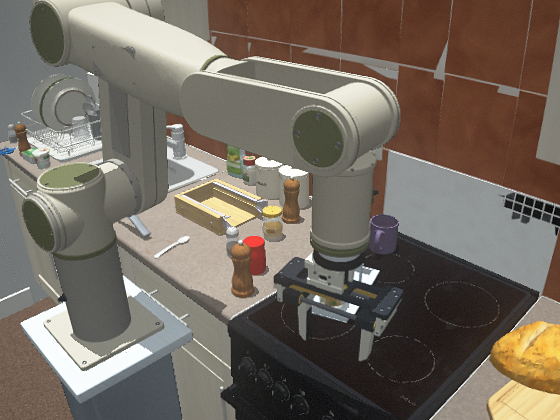

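View pics/top0.png

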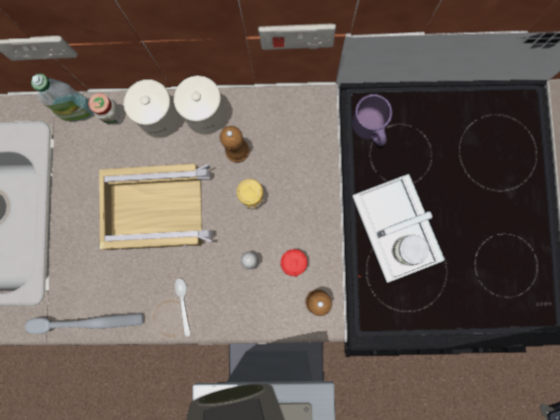

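The top view shows the holder with its mouth to the right (~105–210, 205), honey lid at (250,192), red look-alike (294,262), mill (235,145), salt (250,260), the tray about (398,228) with the jar at its lower end (411,249) and the mug at (373,118). Now I'll measure.

Run:
```python
from h import *
z=np.load('top0.npz'); im,P=z['im'],z['P']
def blob(name,u,v,r,zl,zh):
    m=np.zeros(im.shape[:2],np.uint8); cv2.circle(m,(u,v),r,1,-1)
    m=(m>0)&(P[...,2]>zl)&(P[...,2]<zh); q=P[m]
    (c,rad)=cv2.minEnclosingCircle(q[:,:2].astype(np.float32))
    print(name,len(q),'mean',q.mean(0).round(4),'circ',np.round(c,4),round(rad,4),'zmax',np.nanmax(q[:,2]).round(4))
blob('honey',250,192,22,.08,.1)
blob('red',294,262,22,.08,.1)
blob('salt',250,260,18,.075,.1)
blob('mill',232,137,25,.13,.17)
blob('mill2',320,303,25,.13,.17)
blob('mug',373,113,30,.085,.105)
blob('chut',411,249,25,.08,.105)
def rect(name,u0,u1,v0,v1,zl,zh):
    m=np.zeros(im.shape[:2],bool); m[v0:v1,u0:u1]=1
    m&=(P[...,2]>zl)&(P[...,2]<zh); q=P[m]
    r=cv2.minAreaRect(q[:,:2].astype(np.float32)); print(name,len(q),np.round(r[0],4),np.round(r[1],4),r[2],'z',np.median(q[:,2]).round(4))
rect('tray rim',345,450,165,290,.018,.036)
rect('handle',365,440,205,242,.112,.135)
rect('holder',90,222,155,258,.055,.072)
rect('holderwood',90,205,155,258,.058,.072)
rect('lips',90,222,155,258,.05,.058)
for (u,v) in [(150,205),(150,173),(150,178),(150,168),(150,237),(150,243),(103,205),(205,173),(210,237),(300,100),(400,330)]: print(u,v,P[v,u].round(4))
```

```text
honey 544 mean [0.5736 0.0168 0.089 ] circ [0.5747 0.017 ] 0.0292 zmax 0.0959
red 568 mean [ 0.4187 -0.0759  0.0892] circ [ 0.4189 -0.0761] 0.029 zmax 0.0957
salt 193 mean [0.4262 0.0205 0.0846] circ [0.4266 0.0209] 0.0172 zmax 0.0928
mill 295 mean [0.6874 0.0519 0.136 ] circ [0.6883 0.0517] 0.0238 zmax 0.151
mill2 315 mean [ 0.3329 -0.1269  0.1358] circ [ 0.3338 -0.1262] 0.0227 zmax 0.1523
mug 236 mean [ 0.7433 -0.2589  0.0904] circ [ 0.7357 -0.2617] 0.0488 zmax 0.0972
chut 730 mean [ 0.4405 -0.331   0.0923] circ [ 0.4399 -0.3318] 0.0328 zmax 0.099
tray rim 1733 [ 0.4941 -0.3131] [0.2116 0.1402] 19.611103057861328 z 0.0274
handle 347 [ 0.4942 -0.3132] [0.0141 0.1053] 19.41496467590332 z 0.1298
holder 2974 [0.5529 0.2351] [0.1836 0.2522] 2.0814805030822754 z 0.0609
holderwood 2570 [0.552  0.2393] [0.183  0.2424] 1.7107820510864258 z 0.0612
lips 455 [0.5531 0.2347] [0.184 0.253] 2.0513815879821777 z 0.0568
150 205 [0.5601 0.2582 0.0067]
150 173 [0.6258 0.2444 0.0594]
150 178 [0.6141 0.244  0.0605]
150 168 [0.6367 0.2439 0.062 ]
150 237 [0.4809 0.2429 0.0585]
150 243 [0.4673 0.2419 0.0618]
103 205 [0.5547 0.3499 0.0626]
205 173 [0.6215 0.1183 0.0647]
210 237 [ 0.4827  0.118  -0.0013]
300 100 [ 0.8077 -0.0996 -0.0016]
400 330 [ 0.2625 -0.3123  0.0062]
```

Run:
```python
import cv2
im=cv2.imread('pics/top0.png')
a=cv2.resize(im[150:265,90:275],(740,460),interpolation=cv2.INTER_CUBIC)
cv2.imwrite('pics/hold.png',a)
```

```text
(no output)
```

View pics/hold.png

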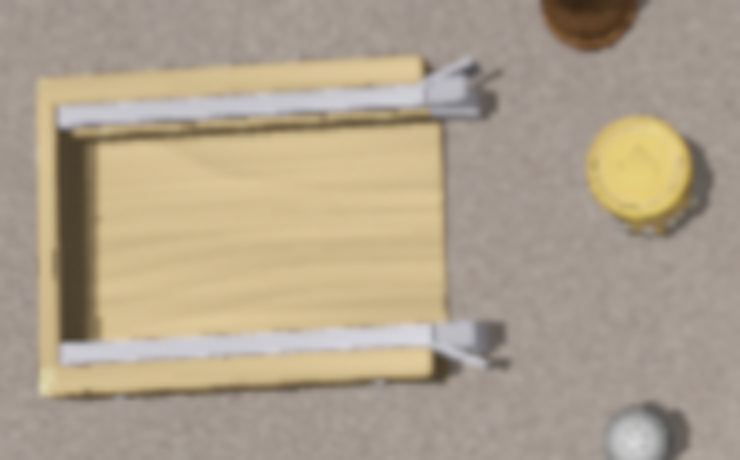

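```bash
cat >> h.py <<'E'
from scipy.spatial.transform import Rotation as Ro
def plan(pos,ydeg):
    s=robot.read_state(); R=Ro.from_rotvec(s['orientation']).as_matrix(); best=None
    for a in(ydeg,ydeg+180):
        a=np.radians(a); y=np.array([np.cos(a),np.sin(a),0]); zz=np.array([0,0,-1.]); D=np.column_stack([np.cross(y,zz),y,zz])
        w=Ro.from_matrix(R.T@D).as_rotvec()
        if 1: print('turn',w.round(4),'shift after (mm)',(D.T@(np.array(pos)-s['tool_pos'])*1000).round(1),'before',(R.T@(np.array(pos)-s['tool_pos'])*1000).round(1))
    print('q',s['q'].round(3),'tool y dir',np.degrees(np.arctan2(R[1,1],R[0,1])).round(2),'pos',s['tool_pos'].round(4),'t',s['t'],'open',s['opening'],'F',s['force'].round(2))
E
python3 - <<'E'
from h import *
plan([.5745,.017,.38],90)
z=np.load('top0.npz'); P=z['P'];im=z['im']
# holder axis: fit outer wood edges & lips
m=np.zeros(P.shape[:2],bool); m[155:258,90:222]=1
q=P[m]; 
for a,b in((.16,.2),(.2,.24),(.24,.28),(.28,.33)):
    k=q[(q[:,1]>a)&(q[:,1]<b)]
    up=k[(k[:,2]>.05)]; low=k[k[:,2]<.03]
    hi=up[up[:,0]>.55]; lo=up[up[:,0]<.55]
    print((a+b)/2,'outer',hi[:,0].max().round(4),lo[:,0].min().round(4),'inner',np.percentile(hi[:,0],1).round(4),np.percentile(lo[:,0],99).round(4))
up=q[q[:,2]>.05]
print('ymax',up[:,1].max(),'ymin',up[:,1].min()); fl=q[(q[:,2]>.002)&(q[:,2]<.012)&(abs(q[:,0]-.557)<.03)]; print('floor y',fl[:,1].min(),fl[:,1].max())
b=q[(q[:,2]>.05)&(abs(q[:,0]-.553)<.03)]; print('back y',b[:,1].min(),b[:,1].max())
w=q[(q[:,2]>.058)&(abs(q[:,0]-.465)<.006)]; print('wood lo ymin',w[:,1].min()); w=q[(q[:,2]>.058)&(abs(q[:,0]-.643)<.006)]; print('wood hi ymin',w[:,1].min())
E
```

```text
turn [-1.0000e-04 -2.4000e-03 -2.8878e+00] shift after (mm) [-423.9  597.6   23.8] before [ 560.3 -472.    24.7]
turn [-1.700e-03  1.000e-04  2.538e-01] shift after (mm) [ 423.9 -597.6   23.8] before [ 560.3 -472.    24.7]
q [-1.402  0.131  1.489  0.     1.523 -0.085] tool y dir -75.46 pos [ 0.1506 -0.5806  0.4038] t 0.1 open 0.09308153474007408 F [ 0.55 -0.21 -0.52]
0.18 outer 0.6458 0.4625 inner 0.6164 0.4919
0.22 outer 0.6451 0.4611 inner 0.6154 0.4907
0.26 outer 0.6433 0.4596 inner 0.6141 0.4896
0.30500000000000005 outer 0.6398 0.458 inner 0.612 0.4883
ymax 0.36211031260479604 ymin 0.10516306373053248
floor y 0.09099582871457787 0.403552871321213
back y 0.34646370416665506 0.3617696463194818
wood lo ymin 0.10618249532202124
wood hi ymin 0.11434384892561354
```

Request:
apply_moves:
  series:
    - [[31.1,-26.2,0],[0,0,0]]
    - [[31.1,-26.2,0],[0,0,0]]
    - [[31.1,-26.2,0],[0,0,0]]
    - [[31.1,-26.2,0],[0,0,0]]
    - [[31.1,-26.2,0],[0,0,0]]
    - [[31.1,-26.2,0],[0,0,0]]
    - [[31.1,-26.2,0],[0,0,0]]
    - [[31.1,-26.2,0],[0,0,0]]
    - [[31.1,-26.2,0],[0,0,0]]
    - [[31.1,-26.2,0],[0,0,0]]
    - [[31.1,-26.2,0],[0,0,0]]
    - [[31.1,-26.2,0],[0,0,0]]
  claw: 1

```text
t: 1.1
tool_pos: [0.4336, -0.1808, 0.4046]
orientation: [3.116, 0.397, -0.0]
force: [0.1, -0.7, 1.1]
opening: 0.0927
gripper_force: 0.0
```

Request:
apply_moves:
  series:
    - [[31.1,-26.2,0],[0,0,0]]
    - [[31.1,-26.2,0],[0,0,0]]
    - [[31.1,-26.2,0],[0,0,0]]
    - [[31.1,-26.2,0],[0,0,0]]
    - [[31.1,-26.2,0],[0,0,0]]
    - [[20,-16,0],[0,0,0.08]]
    - [[0,0,0],[0,0,0.09]]
    - [[0,0,0],[0,0,0.084]]
    - [[0,0,0],[0,0,0]]

```text
t: 1.85
tool_pos: [0.566, 0.0044, 0.4039]
orientation: [-3.142, 0.004, 0.002]
force: [0.0, 0.1, 0.0]
opening: 0.0929
gripper_force: 0.0
```

Run:
```python
from h import *
im,d,c=cam('wrist'); P=cloud(d,c); cv2.imwrite('pics/w1.png',im)
hsv=cv2.cvtColor(im,cv2.COLOR_BGR2HSV)
m=(P[...,2]>.08)&(P[...,2]<.1)&(abs(P[...,0]-.5745)<.06)&(abs(P[...,1]-.017)<.06); q=P[m]
print(len(q),cv2.minEnclosingCircle(q[:,:2].astype(np.float32)),q.mean(0) if len(q) else 0)
plan([.5745,.017,.239],-90)
```

```text
2453 ((0.5766326189041138, 0.01788424886763096), 0.02908620424568653) [0.57778555 0.01782864 0.0899154 ]
turn [-0.      0.0012  0.0018] shift after (mm) [  8.6 -13.1 165.1] before [  8.8 -13.1 165.1]
turn [-1.9000e-03 -1.0000e-04 -3.1398e+00] shift after (mm) [ -8.6  13.1 165.1] before [  8.8 -13.1 165.1]
q [-0.084  0.039  1.585 -0.     1.518  1.485] tool y dir -89.9 pos [0.5659 0.0039 0.4041] t 1.9 open 0.09312530222978535 F [0.81 0.41 0.03]
```

Request:
apply_moves:
  series:
    - [[9.8,-13.6,0],[0,0,0]]
    - [[0,0,35],[0,0,0]]
    - [[0,0,35],[0,0,0]]
    - [[0,0,35],[0,0,0]]
    - [[0,0,30],[0,0,0]]
    - [[0,0,20],[0,0,0]]
    - [[0,0,10],[0,0,0]]
    - [[0,0,0],[0,0,0]]

```text
t: 2.57
tool_pos: [0.5743, 0.0169, 0.2368]
orientation: [-3.141, -0.002, 0.008]
force: [0.2, -0.2, -0.4]
opening: 0.0927
gripper_force: 0.0
```

Request:
apply_moves:
  series:
    - [[0,0,0],[0,0,0]]
    - [[0,0,0],[0,0,0]]
    - [[0,0,0],[0,0,0]]
    - [[0,0,0],[0,0,0]]
    - [[0,0,0],[0,0,0]]
    - [[0,0,0],[0,0,0]]
    - [[0,0,0],[0,0,0]]
    - [[0,0,0],[0,0,0]]
  claw: 0.4
  newtons: 25

```text
t: 3.23
tool_pos: [0.5761, 0.0173, 0.2405]
orientation: [-3.141, 0.0, -0.002]
force: [-0.3, 1.2, 5.2]
opening: 0.0573
gripper_force: 24.8
```

Run:
```python
from h import *
a=np.radians(19.5); x=np.array([.4942,-.3132])+.055*np.array([np.cos(a),np.sin(a)]); print(x)
plan([*x,.40],-70.5)
```

```text
[ 0.54604528 -0.29484062]
turn [ 1.000e-04 -1.200e-03 -3.404e-01] shift after (mm) [-132.5  284.2 -159.5] before [ -29.8  312.1 -159.5]
turn [-1.7000e-03 -2.0000e-04  2.8012e+00] shift after (mm) [ 132.5 -284.2 -159.5] before [ -29.8  312.1 -159.5]
q [-0.059  0.205  1.716  0.     1.22   1.512] tool y dir -90.0 pos [0.5761 0.0173 0.2405] t 3.2333 open 0.05725849313032976 F [-0.26  1.16  5.19]
```

Request:
apply_moves:
  series:
    - [[0,0,-10],[0,0,0]]
    - [[0,0,-30],[0,0,0]]
    - [[0,0,-35],[0,0,0]]
    - [[0,0,-35],[0,0,0]]
    - [[0,0,-30],[0,0,0]]
    - [[-2,20,0],[0,0,0]]
    - [[-3,32,0],[0,0,0]]
    - [[-4,36,0],[0,0,-0.05]]
    - [[0,36,0],[0,0,-0.06]]
    - [[0,36,0],[0,0,-0.06]]
    - [[0,36,0],[0,0,-0.06]]
    - [[0,36,0],[0,0,-0.06]]

```text
t: 4.23
tool_pos: [0.5861, -0.2148, 0.3798]
orientation: [-3.108, -0.458, 0.001]
force: [0.5, 0.5, -2.9]
opening: 0.0576
gripper_force: 24.8
```

Request:
apply_moves:
  series:
    - [[0,20,0],[0,0,-0.05]]
    - [[0,0,0],[0,0,0]]
    - [[0,0,0],[0,0,0]]

```text
t: 4.48
tool_pos: [0.5921, -0.2333, 0.3791]
orientation: [-3.096, -0.527, 0.002]
force: [0.7, 0.3, -2.4]
opening: 0.0573
gripper_force: 24.8
```

Run:
```python
from h import *
plan([.546,-.2948,.30],-70.5)
im,d,c=cam('top'); P=cloud(d,c); 
im,d,c=cam('wrist'); P=cloud(d,c); cv2.imwrite('pics/w2.png',im)
m=(P[...,2]>.018)&(P[...,2]<.036)&(abs(P[...,0]-.494)<.15)&(abs(P[...,1]+.313)<.15)
print(m.sum(),cv2.minAreaRect(P[m][:,:2].astype(np.float32)))
m=(P[...,2]>.118)&(P[...,2]<.135)&(abs(P[...,0]-.494)<.09)&(abs(P[...,1]+.313)<.09)
print(m.sum(),cv2.minAreaRect(P[m][:,:2].astype(np.float32)))
```

```text
turn [-0.0013  0.0011 -0.0032] shift after (mm) [-64.   42.6  79.1] before [-63.8  42.9  79.1]
turn [1.7000e-03 2.0000e-03 3.1384e+00] shift after (mm) [ 64.  -42.6  79.1] before [-63.8  42.9  79.1]
q [-0.456  0.241  1.411  0.     1.492  0.778] tool y dir -70.69 pos [ 0.5921 -0.2333  0.3791] t 4.4833 open 0.057285936462685566 F [ 0.75  0.31 -2.36]
1629 ((0.49644821882247925, -0.3152562379837036), (0.2207024246454239, 0.12762761116027832), 14.528851509094238)
1203 ((0.49134305119514465, -0.30037906765937805), (0.014997021295130253, 0.07664943486452103), 19.458261489868164)
```

View pics/w2.png

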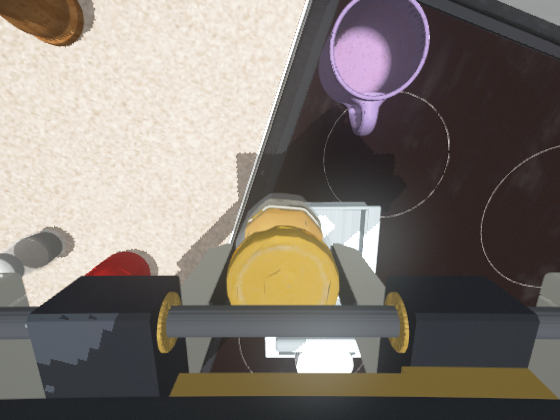

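Request:
apply_moves:
  series:
    - [[-30,20,0],[0,0,0]]
    - [[-30,20,0],[0,0,0]]
    - [[-4,2.6,20],[0,0,0]]
    - [[0,0,30],[0,0,0]]
    - [[0,0,30],[0,0,0]]
    - [[0,0,0],[0,0,0]]
    - [[0,0,0],[0,0,0]]

```text
t: 5.17
tool_pos: [0.5456, -0.292, 0.298]
orientation: [-3.093, -0.532, 0.006]
force: [0.7, -0.5, -2.7]
opening: 0.0573
gripper_force: 24.9
```

Run:
```python
from h import *
plan([.546,-.2948,.249],-70.5)
im,d,c=cam('top'); P=cloud(d,c); cv2.imwrite('pics/t2.png',im[130:320,320:480].repeat(3,0).repeat(3,1))
```

```text
turn [-0.0042  0.003   0.0005] shift after (mm) [-0.6  2.8 49. ] before [-0.5  3.  49. ]
turn [-0.0047 -0.0066 -3.1411] shift after (mm) [ 0.6 -2.8 49. ] before [-0.5  3.  49. ]
q [-0.574  0.254  1.546  0.     1.346  0.656] tool y dir -70.47 pos [ 0.5456 -0.292   0.298 ] t 5.1667 open 0.05734665919171247 F [ 0.72 -0.48 -2.69]
```

View pics/t2.png

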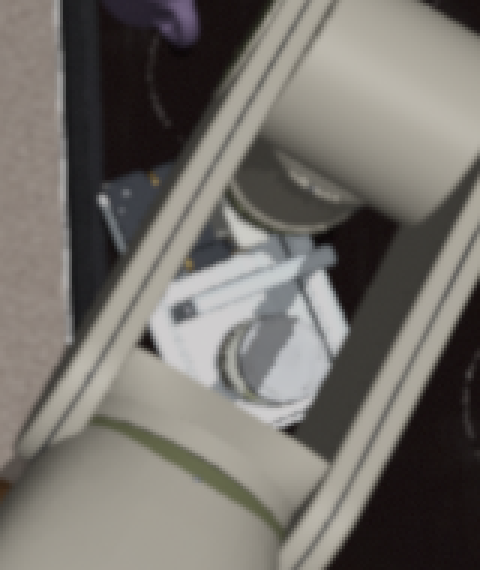

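The arm hides most of the tray here, but the bar (about (250,285)) and grey lid haven't moved. I'll lower the jar.

Request:
apply_moves:
  series:
    - [[0,2.8,15],[0,0,0]]
    - [[0,0,15],[0,0,0]]
    - [[0,0,10],[0,0,0]]
    - [[0,0,5],[0,0,0]]
    - [[0,0,2],[0,0,0]]
    - [[0,0,0],[0,0,0]]
    - [[0,0,0],[0,0,0]]

```text
t: 5.8
tool_pos: [0.5477, -0.2965, 0.2539]
orientation: [3.095, 0.531, 0.002]
force: [0.1, 0.2, -2.5]
opening: 0.0571
gripper_force: 24.9
```

Request:
apply_moves:
  series:
    - [[0,0,1],[0,0,0]]
    - [[0,0,0.5],[0,0,0]]
    - [[0,0,0],[0,0,0]]

```text
t: 6.05
tool_pos: [0.5474, -0.2965, 0.2516]
orientation: [3.096, 0.531, 0.001]
force: [-0.1, -0.5, -2.2]
opening: 0.0574
gripper_force: 24.9
```

Request:
apply_moves:
  series:
    - [[0,0,1],[0,0,0]]
    - [[0,0,0.7],[0,0,0]]
    - [[0,0,0],[0,0,0]]
    - [[0,0,0],[0,0,0]]

```text
t: 6.38
tool_pos: [0.5472, -0.2964, 0.2494]
orientation: [-3.096, -0.531, 0.0]
force: [-1.0, 0.3, -2.4]
opening: 0.0573
gripper_force: 24.9
```

Request:
apply_moves:
  series:
    - [[0,0,0.8],[0,0,0]]
    - [[0,0,0],[0,0,0]]
    - [[0,0,0],[0,0,0]]

```text
t: 6.63
tool_pos: [0.5473, -0.2964, 0.2491]
orientation: [3.096, 0.531, 0.0]
force: [-1.4, 0.0, 2.6]
opening: 0.0575
gripper_force: 24.9
```

Request:
apply_moves:
  series:
    - [[0,0,0],[0,0,0]]
    - [[0,0,0],[0,0,0]]
    - [[0,0,0],[0,0,0]]
    - [[0,0,0],[0,0,0]]
    - [[0,0,0],[0,0,0]]
    - [[0,0,0],[0,0,0]]
    - [[0,0,-20],[0,0,0]]
    - [[0,0,-40],[0,0,0]]
    - [[0,0,-40],[0,0,0]]
    - [[0,0,-40],[0,0,0]]
    - [[0,0,0],[0,0,0]]
  claw: 1

```text
t: 7.55
tool_pos: [0.5489, -0.2974, 0.3997]
orientation: [3.086, 0.53, 0.017]
force: [1.0, -0.8, 1.8]
opening: 0.0934
gripper_force: 0.0
```

Run:
```python
from h import *
im,d,c=cam('wrist'); P=cloud(d,c); cv2.imwrite('pics/w3.png',im)
m=(P[...,2]>.085)&(P[...,2]<.105)&(abs(P[...,0]-.547)<.04)&(abs(P[...,1]+.296)<.04)
print('honey',m.sum(),cv2.minEnclosingCircle(P[m][:,:2].astype(np.float32)),P[m].mean(0))
m=(P[...,2]>.118)&(P[...,2]<.135)&(abs(P[...,0]-.494)<.09)&(abs(P[...,1]+.313)<.09)
print('bar',m.sum(),cv2.minAreaRect(P[m][:,:2].astype(np.float32)),np.median(P[m][:,2]))
plan([.4942,-.3132,.35],19.5)
```

```text
honey 2574 ((0.5475715398788452, -0.29619428515434265), 0.02887030877172947) [ 0.54890896 -0.29574771  0.09838258]
bar 2016 ((0.4958181083202362, -0.31320783495903015), (0.015033761039376259, 0.10337060689926147), 19.567378997802734) 0.13136860265784273
turn [ 0.0124  0.0017 -1.5713] shift after (mm) [  3.  -56.6  45.7] before [-56.9  -3.4  45.3]
turn [ 0.0017 -0.0124  1.5703] shift after (mm) [-3.  56.6 45.7] before [-56.9  -3.4  45.3]
q [-0.579  0.193  1.436 -0.     1.502  0.652] tool y dir -70.53 pos [ 0.5485 -0.2972  0.3957] t 7.6 open 0.09292636810619885 F [-0.12 -0.5  -0.18]
```

View pics/w3.png

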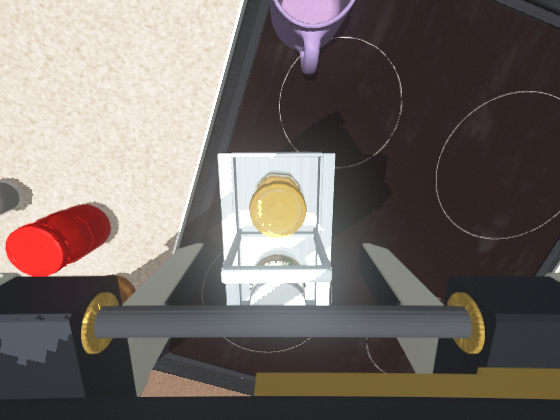

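Request:
apply_moves:
  series:
    - [[-27,-2,0],[0,0,0]]
    - [[-28,-2,0],[0,0,0]]
    - [[0,0,0],[0.01,0,-0.12]]
    - [[0,0,0],[0,0,-0.12]]
    - [[0,0,0],[0,0,-0.12]]
    - [[0,0,0],[0,0,-0.12]]
    - [[0,0,0],[0,0,-0.12]]
    - [[0,0,0],[0,0,-0.12]]
    - [[0,0,0],[0,0,-0.12]]
    - [[0,0,0],[0,0,-0.12]]
    - [[0,0,0],[0,0,-0.12]]
    - [[0,0,0],[0,0,-0.12]]
  claw: 1

```text
t: 8.6
tool_pos: [0.4939, -0.3108, 0.3874]
orientation: [-2.241, -2.186, -0.005]
force: [-0.0, 0.4, -0.1]
opening: 0.0927
gripper_force: 0.0
```

Request:
apply_moves:
  series:
    - [[0,0,0],[0,0,-0.12]]
    - [[0,0,0],[0,0,-0.12]]
    - [[0,0,0],[0,0,-0.12]]
    - [[0,0,0],[0,0,-0.011]]
    - [[0,0,0],[0,0,0]]

```text
t: 9.02
tool_pos: [0.4939, -0.3108, 0.3878]
orientation: [-1.811, -2.555, -0.008]
force: [-0.1, -0.1, -0.2]
opening: 0.0929
gripper_force: 0.0
```

Run:
```python
from h import *
plan([.495,-.3132,.2945],19.5)
```

```text
turn [-0.0013 -0.011  -0.0031] shift after (mm) [-2.6  0.2 93.3] before [-3.6  0.4 93.2]
turn [-1.7300e-02  2.1000e-03  3.1385e+00] shift after (mm) [ 2.6 -0.2 93.3] before [-3.6  0.4 93.2]
q [-0.651  0.099  1.553  0.005  1.5   -0.989] tool y dir 19.33 pos [ 0.4939 -0.3108  0.3878] t 9.0167 open 0.09291714205473281 F [-0.13 -0.06 -0.22]
```

Request:
apply_moves:
  series:
    - [[0,0,0],[-0.001,-0.011,-0.003]]
    - [[-2.6,0,30],[0,0,0]]
    - [[0,0,30],[0,0,0]]
    - [[0,0,20],[0,0,0]]
    - [[0,0,10],[0,0,0]]
    - [[0,0,3],[0,0,0]]
    - [[0,0,0],[0,0,0]]
    - [[0,0,0],[0,0,0]]

```text
t: 9.68
tool_pos: [0.4955, -0.3138, 0.2973]
orientation: [1.809, 2.565, -0.001]
force: [0.2, -1.1, 0.4]
opening: 0.0929
gripper_force: 0.0
```

Run:
```python
from h import *
plan([.495,-.3132,.2945],19.5)
```

```text
turn [0.0015 0.0029 0.0019] shift after (mm) [ 0.7 -0.3  2.8] before [ 0.7 -0.3  2.8]
turn [-4.5000e-03  2.4000e-03 -3.1396e+00] shift after (mm) [-0.7  0.3  2.8] before [ 0.7 -0.3  2.8]
q [-0.652  0.167  1.647 -0.     1.324 -0.994] tool y dir 19.61 pos [ 0.4955 -0.3138  0.2973] t 9.6833 open 0.09289855573962595 F [ 0.21 -1.08  0.4 ]
```

Request:
apply_moves:
  series:
    - [[0,0,3],[0.0015,0.003,0]]
    - [[0,0,0],[0,0,0]]
    - [[0,0,0],[0,0,0]]

```text
t: 9.93
tool_pos: [0.4953, -0.3137, 0.2937]
orientation: [-1.81, -2.567, -0.0]
force: [0.3, -0.2, -0.2]
opening: 0.0932
gripper_force: 0.0
```

Request:
apply_moves:
  series:
    - [[0,0,0],[0,0,0]]
    - [[0,0,0],[0,0,0]]
    - [[0,0,0],[0,0,0]]
    - [[0,0,0],[0,0,0]]
    - [[0,0,0],[0,0,0]]
    - [[0,0,0],[0,0,0]]
    - [[0,0,0],[0,0,0]]
    - [[0,0,0],[0,0,0]]
    - [[0,0,0],[0,0,0]]
    - [[0,0,0],[0,0,0]]
    - [[0,0,0],[0,0,0]]
    - [[0,0,0],[0,0,0]]
  claw: 0
  newtons: 60

```text
t: 10.93
tool_pos: [0.495, -0.3135, 0.2927]
orientation: [-1.808, -2.566, -0.0]
force: [-0.1, -0.4, -0.2]
opening: 0.0177
gripper_force: 0.0
```

Request:
apply_moves:
  series:
    - [[0,0,-2],[0,0,0]]
    - [[0,0,-4],[0,0,0]]
    - [[0,0,-8],[0,0,0]]
    - [[0,0,-12],[0,0,0]]
    - [[0,0,-12],[0,0,0]]
    - [[0,0,-8],[0,0,0]]
    - [[0,0,-4],[0,0,0]]
    - [[0,0,0],[0,0,0]]
    - [[0,0,0],[0,0,0]]

```text
t: 11.68
tool_pos: [0.4951, -0.3136, 0.3431]
orientation: [-1.809, -2.567, -0.0]
force: [-0.4, -0.1, -7.0]
opening: 0.0133
gripper_force: 60.0
```

Run:
```python
from h import *
plan([.565,-.2,.347],19.5)
im,d,c=cam('scene'); cv2.imwrite('pics/s2.png',cv2.resize(im[150:400,160:460],(720,600)))
```

```text
turn [-0.0007 -0.0013  0.0027] shift after (mm) [ 83.7 103.8  -3.9] before [ 83.5 104.   -3.8]
turn [ 2.1000e-03 -1.1000e-03 -3.1389e+00] shift after (mm) [ -83.7 -103.8   -3.9] before [ 83.5 104.   -3.8]
q [-0.652  0.13   1.602  0.     1.411 -0.995] tool y dir 19.65 pos [ 0.4951 -0.3136  0.3431] t 11.6833 open 0.013320540271483263 F [-0.38 -0.14 -7.  ]
```

View pics/s2.png

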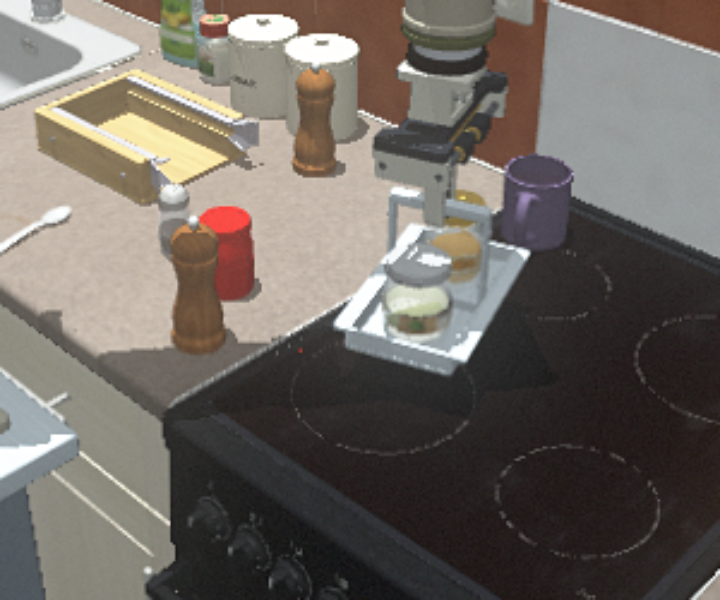

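Request:
apply_moves:
  series:
    - [[0,0,0],[0,0,-0.02]]
    - [[0,0,0],[0,0,-0.05]]
    - [[0,0,0],[0,0,-0.08]]
    - [[0,0,0],[0,0,-0.09]]
    - [[0,0,0],[0,0,-0.09]]
    - [[0,0,0],[0,0,-0.09]]
    - [[0,0,0],[0,0,-0.09]]
    - [[0,0,0],[0,0,-0.09]]
    - [[0,0,0],[0,0,-0.09]]
    - [[0,0,0],[0,0,-0.09]]
    - [[0,0,0],[0,0,-0.09]]
    - [[0,0,0],[0,0,-0.09]]

```text
t: 12.73
tool_pos: [0.4949, -0.3134, 0.3418]
orientation: [-0.41, -3.111, -0.003]
force: [-0.0, -0.2, -6.3]
opening: 0.0133
gripper_force: 60.0
```

Request:
apply_moves:
  series:
    - [[0,0,0],[0,0,-0.09]]
    - [[0,0,0],[0,0,-0.09]]
    - [[0,0,0],[0,0,-0.07]]
    - [[0,0,0],[0,0,-0.04]]
    - [[0,0,0],[0,0,-0.012]]
    - [[0,0,0],[0,0,0]]
    - [[0,0,0],[0,0,0]]

```text
t: 13.32
tool_pos: [0.495, -0.3135, 0.3423]
orientation: [0.052, -3.139, -0.003]
force: [0.6, -1.9, -6.5]
opening: 0.0132
gripper_force: 60.0
```

Run:
```python
from h import *
plan([.562,-.06,.343],91.9)
```

```text
turn [ 0.002  -0.0022  0.0001] shift after (mm) [-75.4 251.1  -0.7] before [-75.4 251.1  -0.3]
turn [ 0.0034  0.0032 -3.1415] shift after (mm) [  75.4 -251.1   -0.7] before [-75.4 251.1  -0.3]
q [-0.652  0.131  1.603  0.     1.411 -2.256] tool y dir 91.91 pos [ 0.495  -0.3135  0.3423] t 13.3167 open 0.013194063756493492 F [ 0.57 -1.9  -6.48]
```

Request:
apply_moves:
  series:
    - [[-3,4,0],[0,0,0]]
    - [[-8,10,0],[0,0,0]]
    - [[-12,18,0],[0,0,0]]
    - [[-14,25,0],[0,0,0]]
    - [[-14,30,0],[0,0,0]]
    - [[-10,34,0],[0,0,0]]
    - [[-6,35,0],[0,0,0]]
    - [[-5,34,0],[0,0,0]]
    - [[-3,28,0],[0,0,0]]
    - [[0,19,0],[0,0,0]]
    - [[0,10,0],[0,0,0]]
    - [[0,4,0],[0,0,0]]

```text
t: 14.32
tool_pos: [0.5616, -0.0578, 0.343]
orientation: [0.057, -3.139, -0.003]
force: [-0.2, -1.0, -6.7]
opening: 0.0131
gripper_force: 60.0
```

Request:
apply_moves:
  series:
    - [[0,0,0],[0,0,0]]
    - [[0,0,0],[0,0,0]]
    - [[0,0,0],[0,0,0]]

```text
t: 14.57
tool_pos: [0.5615, -0.0612, 0.343]
orientation: [0.052, -3.14, -0.002]
force: [-0.3, 0.1, -6.8]
opening: 0.0134
gripper_force: 60.0
```

Run:
```python
from h import *
plan([.562,-.04,.33],91.9)
for n in ('top','wrist'):
    im,d,c=cam(n); P=cloud(d,c); cv2.imwrite(f'pics/{n}4.png',im); np.savez(f'{n}4.npz',P=P)
    t=robot.read_state()['tool_pos']; b=t-[0,0,.167]
    dd=P-b
    for nm,zl,zh in (('rim',-.115,-.08),('bar',-.01,.012)):
        m=(dd[...,2]>zl)&(dd[...,2]<zh)&(abs(dd[...,0])<.085)&(abs(dd[...,1])<.125)
        if m.sum()>20: print(n,nm,m.sum(),cv2.minAreaRect(P[m][:,:2].astype(np.float32)),np.percentile(P[m][:,2],[5,50,95]).round(4))
```

```text
turn [ 0.001  -0.0016 -0.0002] shift after (mm) [-1.2 21.2 13. ] before [-1.2 21.2 13.1]
turn [-2.5000e-03 -1.6000e-03  3.1413e+00] shift after (mm) [  1.2 -21.2  13. ] before [-1.2 21.2 13.1]
q [-2.000e-01  7.400e-02  1.662e+00  1.000e-03  1.407e+00 -1.803e+00] tool y dir 91.89 pos [ 0.5615 -0.0612  0.343 ] t 14.5667 open 0.013393199320090155 F [-0.32  0.14 -6.77]
top rim 908 ((0.5602045655250549, -0.06166771799325943), (0.13770903646945953, 0.21030353009700775), 2.038550615310669) [0.0619 0.0773 0.0827]
top bar 115 ((0.5241230130195618, -0.06324800848960876), (0.030969543382525444, 0.013894101604819298), 2.2059168815612793) [0.1746 0.1807 0.1832]
wrist rim 8451 ((0.5315211415290833, -0.06208144873380661), (0.07794217020273209, 0.210963636636734), 1.8235785961151123) [0.0671 0.0786 0.0862]
wrist bar 4847 ((0.559777021408081, -0.05926835909485817), (0.10210424661636353, 0.042520515620708466), 16.465017318725586) [0.1719 0.1814 0.1837]
```

View pics/wrist4.png

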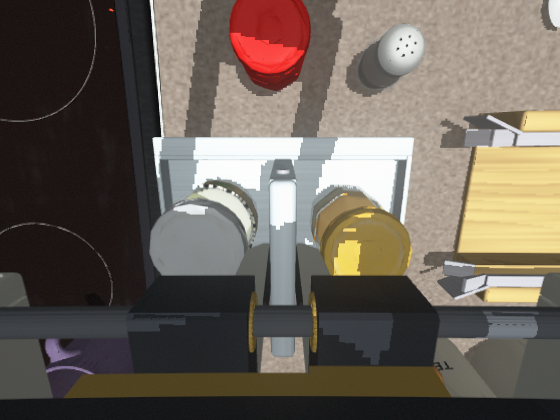

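View pics/top4.png

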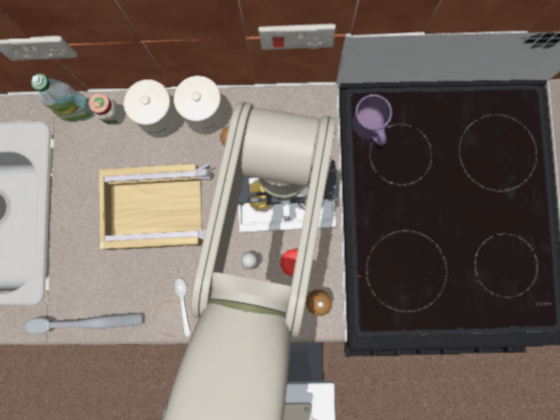

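Wrist view: jars upright in the tray (lids at (200,245) and (366,245)), bar at (283,240), holder mouth at right (460–560, 130–290). I'll lower to slot height in front of the mouth and measure lateral alignment.

Request:
apply_moves:
  series:
    - [[-1,5,5],[0.001,-0.001,0]]
    - [[-1,8,9],[0,0,0]]
    - [[0,6,9],[0,0,0]]
    - [[0,2,4],[0,0,0]]
    - [[0,0,1],[0,0,0]]
    - [[0,0,0],[0,0,0]]
    - [[0,0,0],[0,0,0]]

```text
t: 15.25
tool_pos: [0.5628, -0.039, 0.315]
orientation: [0.054, -3.14, -0.001]
force: [0.2, 0.5, -7.0]
opening: 0.0133
gripper_force: 60.0
```

Run:
```python
from h import *
plan([.562,-.04,.315],91.9)
for n in ('top','wrist'):
    im,d,c=cam(n); P=cloud(d,c)
    q=P[np.isfinite(P[...,2])]
    f=lambda ya,yb,zl,zh,xl,xh:q[(q[:,1]>ya)&(q[:,1]<yb)&(q[:,2]>zl)&(q[:,2]<zh)&(q[:,0]>xl)&(q[:,0]<xh)]
    for ya in (-.13,-.09,-.05,0.,.03):
        k=f(ya,ya+.02,.035,.062,.46,.53); k2=f(ya,ya+.02,.035,.062,.59,.66)
        print(n,'tray y',ya+.01,'lo',np.percentile(k[:,0],2).round(4) if len(k)>5 else None,'hi',np.percentile(k2[:,0],98).round(4) if len(k2)>5 else None, np.median(k[:,2]).round(4) if len(k) else None)
    for ya in (.14,.16,.2,.24,.28,.31):
        k=f(ya,ya+.02,.053,.07,.44,.53); k2=f(ya,ya+.02,.053,.07,.58,.67)
        g=lambda k:(np.percentile(k[:,0],[2,98]).round(4)) if len(k)>5 else None
        print(n,'hold y',ya+.01,'lo',g(k),'hi',g(k2))
```

```text
turn [ 0.0004 -0.0006  0.0014] shift after (mm) [ 0.8 -1.   0. ] before [ 0.8 -1.   0. ]
turn [ 1.0000e-03  6.0000e-04 -3.1402e+00] shift after (mm) [-0.8  1.   0. ] before [ 0.8 -1.   0. ]
q [-0.16   0.094  1.693  0.     1.355 -1.766] tool y dir 91.98 pos [ 0.5628 -0.039   0.315 ] t 15.25 open 0.01331255185860369 F [ 0.22  0.54 -7.03]
top tray y -0.12000000000000001 lo 0.4963 hi None 0.0499
top tray y -0.08 lo None hi None None
top tray y -0.04 lo 0.4934 hi None 0.0494
top tray y 0.01 lo 0.4923 hi None 0.05
top tray y 0.04 lo 0.4909 hi None 0.0505
top hold y 0.15000000000000002 lo [0.4656 0.4925] hi [0.618  0.6462]
top hold y 0.17 lo [0.4639 0.4919] hi [0.6171 0.6445]
top hold y 0.21000000000000002 lo [0.4624 0.4912] hi [0.616  0.6438]
top hold y 0.25 lo [0.4609 0.4898] hi [0.6146 0.6421]
top hold y 0.29000000000000004 lo [0.4595 0.4884] hi [0.613  0.6381]
top hold y 0.32 lo [0.458  0.4869] hi [0.6121 0.6374]
wrist tray y -0.12000000000000001 lo 0.4972 hi None 0.0507
wrist tray y -0.08 lo 0.4958 hi None 0.0509
wrist tray y -0.04 lo 0.4944 hi None 0.0509
wrist tray y 0.01 lo 0.4928 hi None 0.051
wrist tray y 0.04 lo 0.4918 hi None 0.0511
wrist hold y 0.15000000000000002 lo [0.4659 0.4935] hi [0.6178 0.6338]
wrist hold y 0.17 lo [0.4703 0.4933] hi [0.6176 0.6325]
wrist hold y 0.21000000000000002 lo None hi None
wrist hold y 0.25 lo None hi None
wrist hold y 0.29000000000000004 lo None hi None
wrist hold y 0.32 lo None hi None
```

Request:
apply_moves:
  series:
    - [[1,4,0],[0,0,0]]
    - [[0,8,0],[0,0,0]]
    - [[0,10,0],[0,0,0]]
    - [[0,10,0],[0,0,0]]
    - [[0,10,0],[0,0,0]]
    - [[0,10,0],[0,0,0]]
    - [[0,10,0],[0,0,0]]
    - [[0,10,0],[0,0,0]]
    - [[0,9,0],[0,0,0]]
    - [[0,6,0],[0,0,0]]
    - [[0,3,0],[0,0,0]]
    - [[0,0,0],[0,0,0]]

```text
t: 16.35
tool_pos: [0.5586, 0.0516, 0.3151]
orientation: [0.055, -3.14, -0.001]
force: [-0.1, -0.6, -7.5]
opening: 0.0138
gripper_force: 60.0
```

Request:
apply_moves:
  series:
    - [[0,4,0],[0,0,0]]
    - [[0,8,0],[0,0,0]]
    - [[0,10,0],[0,0,0]]
    - [[0,10,0],[0,0,0]]
    - [[0,10,0],[0,0,0]]
    - [[0,10,0],[0,0,0]]
    - [[0,10,0],[0,0,0]]
    - [[0,10,0],[0,0,0]]
    - [[0,10,0],[0,0,0]]
    - [[0,8,0],[0,0,0]]
    - [[0,4,0],[0,0,0]]
    - [[0,0,0],[0,0,0]]

```text
t: 17.35
tool_pos: [0.5553, 0.1459, 0.3151]
orientation: [0.056, -3.14, -0.001]
force: [1.0, 0.2, -6.5]
opening: 0.0135
gripper_force: 60.0
```

Run:
```python
from h import *
plan([.5525,.2425,.3115],91.95)
```

```text
turn [ 0.0008 -0.0007  0.0013] shift after (mm) [-0.5 96.7  3.6] before [-0.6 96.6  3.7]
turn [ 1.1000e-03  1.2000e-03 -3.1402e+00] shift after (mm) [  0.5 -96.7   3.6] before [-0.6 96.6  3.7]
q [ 1.670e-01  1.210e-01  1.665e+00  1.000e-03  1.357e+00 -1.439e+00] tool y dir 92.03 pos [0.5553 0.1459 0.3151] t 17.35 open 0.013475912003212439 F [ 0.96  0.21 -6.53]
```

Request:
apply_moves:
  series:
    - [[0,4,0],[0,0,0]]
    - [[0,8,0],[0,0,0]]
    - [[0,10,0],[0,0,0]]
    - [[0,10,0],[0,0,0]]
    - [[0,10,0],[0,0,0]]
    - [[0,10,0],[0,0,0]]
    - [[0,10,0],[0,0,0]]
    - [[0,10,1],[0,0,0]]
    - [[0,8,1],[0,0,0]]
    - [[0,4,0.5],[0,0,0]]
    - [[0,0,0],[0,0,0]]

```text
t: 18.27
tool_pos: [0.5523, 0.2298, 0.3123]
orientation: [0.056, -3.14, -0.001]
force: [0.1, 0.1, -6.8]
opening: 0.0138
gripper_force: 60.0
```

Request:
apply_moves:
  series:
    - [[0,3,0],[0,0,0]]
    - [[0,3,0],[0,0,0]]
    - [[0,2,0],[0,0,0]]
    - [[0,0,0],[0,0,0]]

```text
t: 18.6
tool_pos: [0.5523, 0.2369, 0.3128]
orientation: [0.053, -3.141, -0.001]
force: [0.1, 0.5, -7.7]
opening: 0.0135
gripper_force: 60.0
```

Request:
apply_moves:
  series:
    - [[0,2,0],[0,0,0]]
    - [[0,1,0],[0,0,0]]
    - [[0,0,0],[0,0,0]]

```text
t: 18.85
tool_pos: [0.5522, 0.2398, 0.3127]
orientation: [0.054, -3.141, -0.001]
force: [0.3, 0.1, -6.3]
opening: 0.0135
gripper_force: 60.0
```

Request:
apply_moves:
  series:
    - [[0,1.5,0],[0,0,0]]
    - [[0,0,0],[0,0,0]]
    - [[0,0,0],[0,0,0]]

```text
t: 19.1
tool_pos: [0.5521, 0.2413, 0.3127]
orientation: [0.054, -3.14, -0.001]
force: [-0.2, 0.7, -7.4]
opening: 0.0134
gripper_force: 60.0
```

Request:
apply_moves:
  series:
    - [[0,1.5,0],[0,0,0]]
    - [[0,0,0],[0,0,0]]
    - [[0,0,0],[0,0,0]]

```text
t: 19.35
tool_pos: [0.5521, 0.2428, 0.3127]
orientation: [0.054, -3.141, -0.001]
force: [0.1, -0.4, -7.9]
opening: 0.0133
gripper_force: 60.0
```

Request:
apply_moves:
  series:
    - [[0,1.5,0],[0,0,0]]
    - [[0,0,0],[0,0,0]]
    - [[0,0,0],[0,0,0]]

```text
t: 19.6
tool_pos: [0.5521, 0.2441, 0.3126]
orientation: [0.054, -3.14, 0.0]
force: [1.0, -2.1, -6.8]
opening: 0.0131
gripper_force: 60.0
```

Request:
apply_moves:
  series:
    - [[0,1.5,0],[0,0,0]]
    - [[0,0,0],[0,0,0]]
    - [[0,0,0],[0,0,0]]

```text
t: 19.85
tool_pos: [0.5522, 0.2451, 0.3128]
orientation: [0.053, -3.141, 0.002]
force: [-0.6, -4.4, -5.0]
opening: 0.0132
gripper_force: 60.0
```

Request:
apply_moves:
  series:
    - [[0,1.5,0],[0,0,0]]
    - [[0,0,0],[0,0,0]]
    - [[0,0,0],[0,0,0]]

```text
t: 20.1
tool_pos: [0.5523, 0.246, 0.313]
orientation: [0.053, -3.141, 0.004]
force: [-0.5, -8.5, -3.9]
opening: 0.0134
gripper_force: 60.0
```

Request:
apply_moves:
  series:
    - [[0,-1.5,0],[0,0,0]]
    - [[0,-0.5,0.7],[0,0,0]]
    - [[0,0,0.7],[0,0,0]]
    - [[0,0,0],[0,0,0]]
    - [[0,0,0],[0,0,0]]

```text
t: 20.52
tool_pos: [0.5522, 0.2446, 0.3116]
orientation: [0.053, -3.141, 0.001]
force: [-0.6, -6.0, -4.5]
opening: 0.0134
gripper_force: 60.0
```

Request:
apply_moves:
  series:
    - [[0,0,0.8],[0,0,0]]
    - [[0,0,0],[0,0,0]]
    - [[0,0,0],[0,0,0]]

```text
t: 20.77
tool_pos: [0.5523, 0.2444, 0.3112]
orientation: [0.053, -3.141, 0.002]
force: [-1.7, -8.7, -1.1]
opening: 0.0133
gripper_force: 60.0
```

Request:
apply_moves:
  series:
    - [[0,0,0.8],[0,0,0]]
    - [[0,0,0],[0,0,0]]
    - [[0,0,0],[0,0,0]]

```text
t: 21.02
tool_pos: [0.5523, 0.2442, 0.3109]
orientation: [0.053, -3.141, 0.002]
force: [-4.0, -9.8, 2.9]
opening: 0.0134
gripper_force: 60.0
```

Request:
apply_moves:
  series:
    - [[0,0,0],[0,0,0]]
    - [[0,0,0],[0,0,0]]
    - [[0,0,0],[0,0,0]]
    - [[0,0,0],[0,0,0]]
    - [[0,0,0],[0,0,0]]
    - [[0,0,0],[0,0,0]]
    - [[0,0,-10],[0,0,0]]
    - [[0,0,-20],[0,0,0]]
    - [[0,0,-30],[0,0,0]]
    - [[0,0,-30],[0,0,0]]
    - [[0,0,-20],[0,0,0]]
    - [[0,0,0],[0,0,0]]
  claw: 0.5
  newtons: 20

```text
t: 22.02
tool_pos: [0.553, 0.2456, 0.427]
orientation: [-0.054, 3.132, 0.006]
force: [0.7, 0.9, 1.0]
opening: 0.0463
gripper_force: 0.0
```

Run:
```python
from h import *
s=robot.read_state(); print(s['tool_pos'],s['opening'],s['force'])
im,d,c=cam('wrist'); P=cloud(d,c); a=im
ref=np.array([.5523,.2438])
def f(n,zl,zh,cx,cy,r):
    m=(P[...,2]>zl)&(P[...,2]<zh)&(abs(P[...,0]-cx)<r)&(abs(P[...,1]-cy)<r); q=P[m]
    if len(q)>10: print(n,len(q),np.round(cv2.minEnclosingCircle(q[:,:2].astype(np.float32))[0],4),np.median(q[:,2]).round(4),cv2.minAreaRect(q[:,:2].astype(np.float32)))
f('bar',.138,.155,.5523,.2438,.07)
f('honey',.105,.125,.5504,.299,.04); f('chut',.1,.12,.5542,.191,.04)
im,d,c=cam('top'); P=cloud(d,c)
f('mill',.13,.17,.688,.052,.04); f('salt',.075,.1,.4262,.0205,.03); f('mug',.085,.105,.7357,-.2617,.07); f('bar',.138,.155,.5523,.2438,.07)
b=cv2.imwrite('pics/end.png',np.hstack([cv2.resize(a,(400,300)),cv2.resize(im,(400,300))]))
```

```text
[0.5529788  0.24561377 0.42703066] 0.04625430185781562 [0.74708259 0.91618928 1.01693868]
bar 1662 [0.5517 0.243 ] 0.149 ((0.5518159866333008, 0.24362021684646606), (0.10326117277145386, 0.013491610996425152), 1.4128731489181519)
honey 2480 [0.551  0.2973] 0.116 ((0.5509921908378601, 0.29710808396339417), (0.05652235820889473, 0.05631871521472931), 3.8702759742736816)
chut 2941 [0.5534 0.1879] 0.1114 ((0.553608238697052, 0.1876235455274582), (0.062205612659454346, 0.06281911581754684), 46.422332763671875)
mill 291 [0.6882 0.0515] 0.1353 ((0.6885164976119995, 0.051319338381290436), (0.043157391250133514, 0.042667489498853683), 0.005424869246780872)
salt 196 [0.4263 0.0214] 0.0849 ((0.42629244923591614, 0.020627710968255997), (0.0322255939245224, 0.03203900158405304), 45.49003601074219)
mug 235 [ 0.7372 -0.2615] 0.0904 ((0.742432713508606, -0.2577604055404663), (0.07801112532615662, 0.08238966017961502), 63.071048736572266)
bar 186 [0.5247 0.2422] 0.1478 ((0.5246856808662415, 0.24181748926639557), (0.05063697323203087, 0.013883180916309357), 2.172624349594116)
```

View pics/end.png

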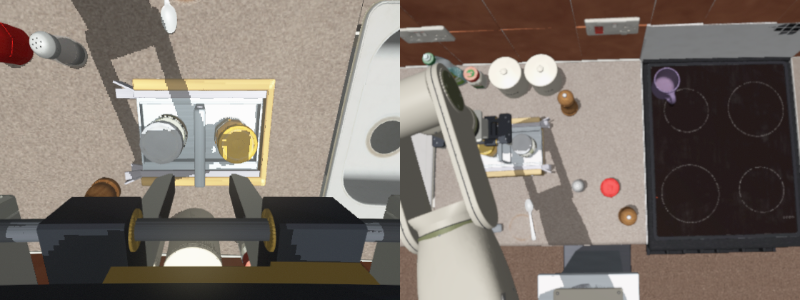

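The view shows the tray home in the slots, with both jars upright (163,140) and (237,140). The bar top is at 0.149 m, which matches the expected seat height. The mill, salt shaker and mug haven't moved, so I'm handing the job in.

```bash
python3 -c "
from plant import robot
print(robot.close_job())"
```

```text
the job is handed in; nothing more can be done
None
```

The honey jar stands in the tray beside the other jar, and the loaded tray is home against the holder's back stop and released. The final images show both jars upright and the mill, shaker and mug where they started. The job is handed in, but no verdict came back.

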